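# Put the drill-bit strip away in the squeeze-lock drum

### The arm

A 6-joint arm with a two-finger parallel gripper is mounted at the origin on the work surface. World frame = base frame: x ahead of the robot, y to its left, z up, the work surface at z = 0. Lengths are in mm, angles in rad, forces in N, time in s.
With the tool pointing down it reaches from about 275 to 750 mm from the base axis. Payload 10.2 kg.
Tool frame: the origin (TCP) lies at the very end of the fingers, on their centre line; the grasp point (between the pads) lies 19 mm behind it; z points along the fingers, y is the line along which they close (so a half turn about z gives the same grasp; the last joint's range is limited). The gripper opens to 85 mm and grips with 20 to 120 N. Pads are 22 mm wide; open, the fingers measure 114 mm over their backs; the gripper's body (76 mm by 85 mm) begins 54 mm behind the grasp point. The pads swing forward as they close: fully open they stand 13 mm farther back than shut.
Start: joints at [-1.4, 0.313, 1.498, -0, 1.331, -0.223], TCP at [201.431, -484.827, 231.294] pointing down, gripper open.
Joint ranges: [-2.94, 2.94], [-0.97, 2.17], [0.19, 2.56], [-1.23, 4.37], [0.02, 3.11], [-2.88, 2.88]. Speed limits (rad/s): [2.39, 2.39, 3.01, 3.14, 3.14, 3.14].

### API

Orientations are given as a unit quaternion [w, x, y, z].
In Python, from rig import ctrl, optics gives the robot as it stands. The module is installed in compiled form; this text tells all that it offers.
- The arm moves only by the shell command python3 -m handwheel 'ROWS' [FORCE]. ROWS is JSON, a list that holds one entry, the list of rows, each a list of 5 numbers: the gripper command: -1 is fully open, 1 is shut, values between are in proportion, then the shift along the world's x, y, z in units of 50 mm (1.0 is 50 mm), then the turn about the world's z in units of 8 degrees (1.0 is 8 degrees). In form: [[[gripper, tx, ty, tz, twist], ...]]. A call has 1 to 10 rows; each row shifts and turns the commanded pose from where the row before left it; what a row does not reach is not made up. A row lasts 1/10 s, in which the tool goes at most 50 mm and 8.59 degrees, less where a joint would pass 70% of its speed; a pose out of reach is approached as far as the arm can. A call is refused whole if a number of a shift passes 1 or a number of a turn 1, either way. A call with a gripper value outside its range is refused whole. The fingers move at their own pace and stop on an object; FORCE is the grip in N (left out, the last holds). Time passes only in rows, so rows that do not move let the fingers close. It gives the time, the measured TCP pose, the force, the opening and the grip force at its end, in the units of the state.
- ctrl.sense(): the state, without advancing time (a new reading comes with each control period).
- optics.capture(name): name is "side" or "top" or "wrist"; returns a dict with "img" (480x640x3 uint8, blue, green, red), "K" (3x3 intrinsics, pixels), "dist_coeffs" ([k1, k2, p1, p2, k3] as OpenCV has them; the pictures are not rectified), "R" (3x3) and "t" (3): a world point X has camera coordinates R X + t. Camera axes: x right, y down, z forward; pixel columns grow to the right and rows downward; lengths in mm; the calibration is good to about 2 mm. A picture is of the moment at which its call begins. There is no depth.
- ctrl.finish_job(): hands the job in; it is judged then, once.
The state is a dict: "time_s": time; "joints": joint angles; "dq": joint speeds; "tau": joint torques, N m; "eef_pos": TCP position; "ee_rot": TCP orientation; "force": force on the tool from outside, world axes, zero at the start; "wrist_torque": the same for the moment, N m; "grip_width": opening from 0.0 (shut) to 1.0 (fully open); "grip_force": force on a finger pad.
Only numpy, scipy, OpenCV 4.12 (cv2) and the standard library are available. Lean on these libraries where they do the work, as an engineer would, in place of code of your own. Each camera call takes 0.05 s, during which the arm holds its last target. There are 200 camera calls.

### The job

Open the locked drum on the workbench: squeeze the two tabs on its lid fully together and, keeping them squeezed, turn the lid anticlockwise (seen from above) about an eighth of a turn, lift it off and set it down flat on the bench beside the drum, right side up. Then take the drill-bit strip from its sloping rest and hang it by its bent lip over the drum's rim, with the bits hanging inside the drum, and let go. Leave the tray, tin, phone and tape roll where they are.

Things in the scene. Friction and masses are not known exactly. Their poses are not given: they have to be found in the camera images.
- drum: Open-topped round steel drum fixed to the bench on a 150 mm square, 10 mm thick board. Outer diameter 120, wall 4, rim 150 above the bench, inner floor at 12. Origin under its centre, on the bench; z up. Outside: ledges at its +x and -x (32 wide, 13 to 18 below the rim, out to radius 69; a stop block clockwise of each, out to radius 80).
- drum_rim (a point): Centre of the drum's mouth, level with the rim's top. At the drum's +y and -y, outside, two posts (radius 76 to 88, tops 8 below the rim) form a notch for a lid bolt. They stand clear of the wall, so the strip can hang anywhere on the rim.
- lid: Black plastic lid, 180 g, disc diameter 128, 5 thick; 165 across claws and bolts. Origin: centre of the underside that lies on the rim; z up. Claws at its +x and -x (20 wide) hook under the drum's ledges while locked (lid x along drum x). Tabs squeezed, it turns only anticlockwise from above: free to lift from 30 degrees, best 40 to 50, blocked near 60. On the bench its origin is 26 high.
- lid_grip (a point): On the lid's axis between its two upright grey tabs, 32 above the lid's origin: grasp point for the pinch. Tabs stand at lid +y and -y, each 40 wide (along x), 6 thick, tops 44.5 above the lid's origin; outer faces 58 apart (40 when squeezed). Flat bars to the bolts lie outside them, tops 11.5 above the lid's origin.
- tab_left (a joint): Travel of the tab at lid +y towards the middle, m: 0 out, 0.009 fully in. A spring resists (12 N at first, 18 N fully in). The tab draws in a lock bolt that else sits in the drum's notch and blocks turning: keep both tabs in 7 mm or more while turning.
- tab_right (a joint): The same for the tab at lid -y: 0 out, 0.009 fully in.
- rest: Wooden rest fixed to the bench, base 120 x 80, with a board sloping 30 degrees from vertical, its top about 80 above the bench. Origin under its centre. The strip lies on the board's +x face, its foot on a ledge, its top leaning to the rest's -x.
- strip: Drill-bit strip, 160 g: aluminium plate 36 wide, 3 thick, 95 long, bits clipped on its back (to 17 behind the origin), hook on top. Origin: middle of the underside of the hook's bridge (3 thick), which comes to lie on the rim. Own z up along the plate, x from plate to lip, y across. Hung, x points out from the drum's axis, plate inside, lip outside, origin 56.5 from the axis (2.5 mm play).
- strip_grip (a point): Middle of the strip's black grip block, 26 above the strip's origin along its z. The block is 30 wide (along strip y), 14 thick (x), from 3 to 45 above the origin. At the start the strip's z leans 30 degrees from vertical.
- strip_foot (a point): Lower end of the strip's plate, 95 below the strip's origin along its z. The hook's slot is 12 wide (strip x -6 to +6); the lip is 24 wide, 3 thick and reaches 12 below the bridge.
- tray: Bystander: loose open plastic tray 100 x 120 x 55. Origin under its centre.
- tin: Bystander: loose closed tin, diameter 70, height 100. Origin under its centre.
- phone: Bystander: loose flat phone 150 x 72 x 9. Origin under its centre.
- tape: Bystander: loose roll of tape lying flat, diameter 100, height 45. Origin under its centre.
Things that resemble listed ones, but are neither listed nor needed, are in the scene too. What is meant by the strip is not pink or yellow, and is the smaller of those in its own colour.

How it is judged:
By the outcome, as a careful person would: the job done as asked, in the order asked, and still so for the second after the job is handed in, with the robot touching nothing.
It also fails if it takes over 61 s, if anything falls off the work surface, if the arm or the gripper's body presses on something with over 40 N, if the wrist force passes 120 N, or if a joint passes its speed limit or range.

## Working session

There is one attempt and no reset: what is moved stays moved. The work goes in short steps, Python scripts to look and compute and a shell command to move; the robot and the scene stay as the last step left them, time stands still between calls to the robot, and variables do not carry over. Pictures are saved under pics/ and viewed, at most 10 in all, crops included, and the job is handed in when it is done.

```bash
mkdir -p pics
cat > h.py <<'E'
import numpy as np, cv2, json
from rig import ctrl, optics
def cap(name, fn):
    d=optics.capture(name); cv2.imwrite(f'pics/{fn}.png',d['img'])
    np.savez(f'pics/{fn}.npz',**{k:np.array(d[k]) for k in('K','dist_coeffs','R','t')},img=d['img']); return d
def load(fn): return np.load(f'pics/{fn}.npz')
def back(d,uv,z):
    p=cv2.undistortPoints(np.array([[uv]],float),d['K'],d['dist_coeffs'])[0,0]
    R=d['R'];r=R.T@np.array([p[0],p[1],1.]);c=-R.T@d['t'].ravel()
    return c+r*(z-c[2])/r[2]
def proj(d,X):
    return cv2.projectPoints(np.array(X,float).reshape(-1,3),cv2.Rodrigues(d['R'])[0],d['t'].astype(float),d['K'],d['dist_coeffs'])[0][:,0]
def tri(views):
    A=np.zeros((3,3));b=np.zeros(3)
    for d,uv in views:
        p=cv2.undistortPoints(np.array([[uv]],float),d['K'],d['dist_coeffs'])[0,0]
        R=d['R'];r=R.T@np.array([p[0],p[1],1.]);r/=np.linalg.norm(r);c=-R.T@d['t'].ravel()
        M=np.eye(3)-np.outer(r,r);A+=M;b+=M@c
    return np.linalg.solve(A,b)
E
python3 - <<'E'
from h import *
for n in('top','side'):
    d=cap(n,n+'0');print(n,(-d['R'].T@np.array(d['t']).ravel()).round(),d['R'][2].round(2))
s=ctrl.sense();print(s)
E
```

```text
top [ 454.   14. 1362.] [ 0.06 -0.01 -1.  ]
side [  276. -1027.  1191.] [ 0.15  0.69 -0.7 ]
{'time_s': 0.1, 'joints': array([-1.40038830e+00,  3.13424108e-01,  1.49834773e+00, -5.51798110e-07,
        1.33099957e+00, -2.23418962e-01]), 'dq': array([ 4.63151880e-04, -1.36207615e-03, -1.65899158e-03, -2.95164802e-04,
       -1.13487928e-03, -6.51081589e-05]), 'tau': array([ 2.42285874e-03, -4.12902725e+01, -2.60141104e+01, -1.65909255e-04,
        3.05019115e-03,  6.98387737e-06]), 'eef_pos': array([ 201.39626764, -484.59217296,  230.78195801]), 'ee_rot': array([-5.89178129e-04,  9.80674919e-01,  1.95643438e-01,  1.53520400e-05]), 'force': array([ 0.48504425, -0.21072346, -0.50831001]), 'wrist_torque': array([-0.07602868,  0.02410976, -0.04363548]), 'grip_force': 0.0, 'grip_width': 0.9997465264232204}
```

View pics/top0.png

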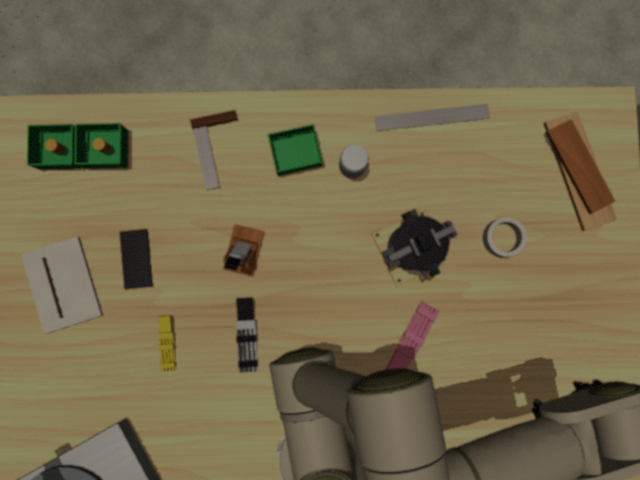

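View pics/side0.png

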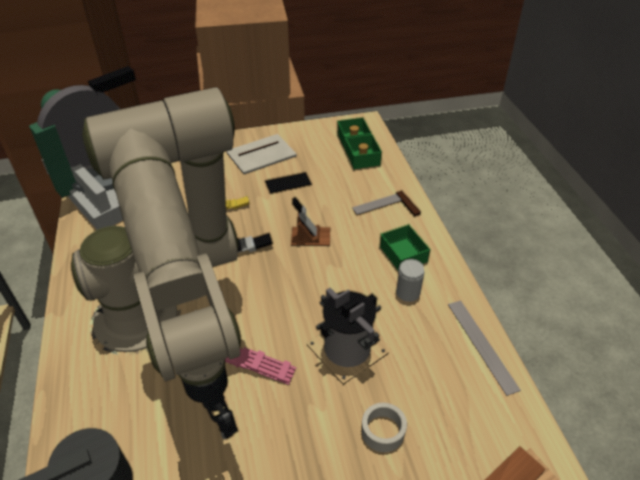

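The top view shows the drum with its lid at (418,243), the rest with a grey/black strip at (242,255), and the robot's arm at the bottom right. The strip candidates are pink (412,337), yellow (167,343), a silver/black one flat on the bench (247,335), and a silver/black one on the rest (242,255). Pink and yellow are excluded. The one on the rest looks like the smaller of the silver pair and lies on the sloping board, so I'll check it in an enlarged crop.

Run:
```python
from h import *
t=load('top0')['img'];s=load('side0')['img']
def c(i,x,y,w,h,W,H): return cv2.resize(i[y:y+h,x:x+w],(W,H),interpolation=cv2.INTER_CUBIC)
a=np.hstack([c(t,200,215,80,60,400,300),c(t,370,200,100,75,400,300)])
b=np.hstack([c(s,270,185,80,60,400,300),c(s,300,280,100,75,400,300)])
cv2.imwrite('pics/crop0.png',np.vstack([a,b]))
```

```text
(no output)
```

View pics/crop0.png

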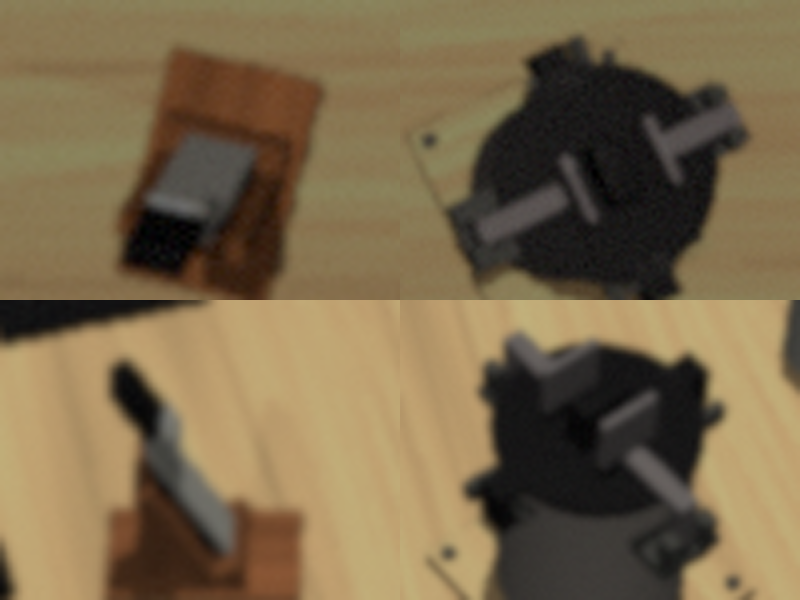

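The crop confirms it: the strip on the sloping board at top-view (240,255) is shorter than the silver/black one on the bench, so it is the smaller one. On the lid, the tab tops in the top view are at (414.5,247.5) and (435.5,237.5), with the bars out to (390,257.5) and (456,226).

Run:
```python
from h import *
t=load('top0');s=load('side0')
T=lambda x,y:(370+(x-400)/4,200+y/4); S=lambda x,y:(300+(x-400)/4,280+(y-300)/4)
a=back(t,T(578,190),194.5);b=back(t,T(662,150),194.5);print('tabs',a,b,np.linalg.norm(a-b),(a+b)/2,np.degrees(np.arctan2(*(a-b)[1::-1])))
a=back(t,T(480,230),161.5);b=back(t,T(745,105),161.5);print('bars',a,b,np.linalg.norm(a-b),(a+b)/2,np.degrees(np.arctan2(*(a-b)[1::-1])))
print('side tabs',back(s,S(628,414),194.5),back(s,S(571,360),194.5))
T=lambda x,y:(200+x/5,215+y/5); S=lambda x,y:(270+x/5,185+(y-300)/5)
top=tri([(t,T(157,268)),(s,S(123,366))]);foot=tri([(t,T(220,141)),(s,S(222,550))])
print('strip',top,foot,np.linalg.norm(top-foot))
q=[back(t,T(*p),0) for p in((172,47),(322,90))];print('rest edge',q,q[1]-q[0])
for n,p,z in(('tray',(297,150),30),('tin',(354,162),100),('tape',(505,237),45),('phone',(136,258),9)):print(n,back(t,p,z).round())
for n,p in(('brd',(374,236)),('brd2',(398,284))):print(n,back(t,p,10).round())
```

```text
tabs [ 517.68042687 -205.82694469  194.5       ] [ 538.94362862 -253.117829    194.5       ] 51.85124384186769 [ 528.31202775 -229.47238685  194.5       ] 114.20991328900114
bars [ 497.86292713 -155.68604641  161.5       ] [ 566.180234   -309.05968993  161.5       ] 167.90094980597564 [ 532.02158057 -232.37286817  161.5       ] 114.00965200315794
side tabs [ 538.40051985 -258.74205145  194.5       ] [ 517.26152489 -212.38693907  194.5       ]
strip [482.72158962 203.23416849 156.16217288] [543.96653802 195.40288232   4.79316182] 163.47736925061986
rest edge [array([596.49643835, 219.68011963,   0.        ]), array([572.88061974, 142.88262656,   0.        ])] [-23.61581861 -76.79749307   0.        ]
tray [780.  55.  30.]
tin [732. -84. 100.]
tape [ 548. -462.   45.]
phone [514. 469.   9.]
brd [ 559. -138.   10.]
brd2 [ 436. -196.   10.]
```

```bash
python3 -m handwheel '[[[-1,0.66,0.51,0.14,0.19],[-1,0.66,0.51,0.14,0],[-1,0.66,0.51,0.14,0],[-1,0.66,0.51,0.14,0],[-1,0.66,0.51,0.14,0],[-1,0.66,0.51,0.14,0],[-1,0.66,0.51,0.14,0],[-1,0.65,0.5,0.14,0],[-1,0.65,0.5,0.14,0],[-1,0.65,0.5,0.14,0]]]' 60
python3 - <<'E'
from h import *
print(ctrl.sense()['eef_pos'])
d=cap('wrist','w1');print((-d['R'].T@np.array(d['t']).ravel()).round(),d['R'][2].round(2))
E
```

```text
time_s: 1.1
eef_pos: [531.0, -230.0, 301.3]
ee_rot: [-0.0, 0.978, 0.209, -0.0]
force: [-0.4, -0.6, -0.3]
grip_width: 0.999
grip_force: 0.0
[ 531.02305545 -229.97234224  301.29549486]
[ 597. -200.  444.] [-0.26 -0.12 -0.96]
```

View pics/w1.png

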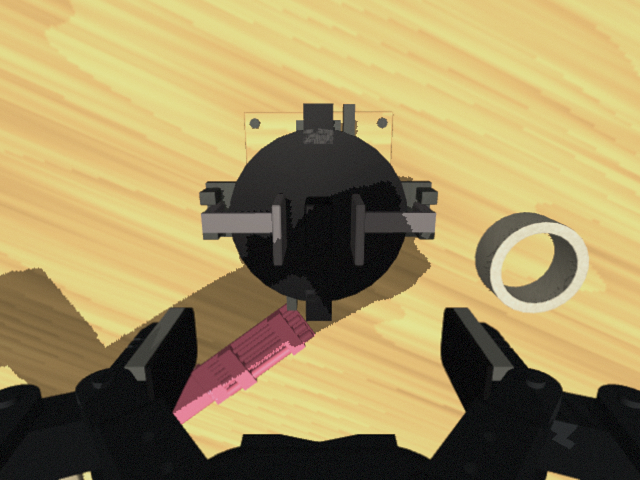

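The wrist view shows the lid centred, with its tabs at about (273,193–265) and (364,194–265) and the bars out to (203,222) and (436,222).

Run:
```python
from h import *
d=load('w1')
P=lambda u,v,z:back(d,(u,v),z)
L=(P(273,193,194.5)+P(273,265,194.5))/2;R=(P(364,194,194.5)+P(364,265,194.5))/2
print(L,R,np.linalg.norm(L-R),(L+R)/2,np.degrees(np.arctan2(*(L-R)[1::-1])),np.linalg.norm(P(364,194,194.5)-P(364,265,194.5)))
L=P(203,222,161.5);R=P(436,222,161.5);print(np.linalg.norm(L-R),(L+R)/2,np.degrees(np.arctan2(*(L-R)[1::-1])))
c=[P(231,214,155),P(407,214,155)];print(np.linalg.norm(c[0]-c[1]),(c[0]+c[1])/2)
print(proj(d,[[531,-230,194.5]]))
t=load('top0')
```

```text
[ 521.34063859 -202.57525267  194.5       ] [ 544.23624897 -254.36646486  194.5       ] 56.62630691560191 [ 532.78844378 -228.47085876  194.5       ] 113.84903293241737 45.888999104924636
163.0902639846875 [ 530.00898633 -230.43599419  161.5       ] 114.15834046073645
125.38467731387924 [ 533.70337345 -228.40681226  155.        ]
[[319.56781187 233.64794688]]
```

```bash
python3 -m handwheel '[[[-1,0.01,0.01,-0.66,0],[-1,0,0,-0.66,0],[-1,0,0,-0.66,0],[-1,0,0,-0.66,0],[-1,0,0,-0.12,0],[-1,0,0,0,0],[1,0,0,0,0],[1,0,0,0,0],[1,0,0,0,0],[1,0,0,0,0]]]' 60; python3 -m handwheel '[[[1,0,0,0,0],[1,0,0,0,0],[1,0,0,0,0]]]'
```

```text
time_s: 2.15
eef_pos: [531.0, -230.5, 168.0]
ee_rot: [0.001, 0.978, 0.209, 0.001]
force: [-8.9, 9.6, 28.6]
grip_width: 0.441
grip_force: 63.5
time_s: 2.45
eef_pos: [531.0, -230.5, 168.0]
ee_rot: [0.001, 0.978, 0.209, 0.002]
force: [-9.6, 8.1, 25.0]
grip_width: 0.441
grip_force: 62.5
```

```bash
python3 -m handwheel '[[[1,0,0,0.06,0],[1,0,0,0,0]]]'
```

```text
time_s: 2.65
eef_pos: [530.7, -230.3, 168.2]
ee_rot: [0.0, 0.978, 0.209, 0.001]
force: [-3.8, 6.5, 9.5]
grip_width: 0.439
grip_force: 63.9
```

```bash
python3 -m handwheel '[[[1,0,0,0.02,0.5],[1,0,0,0,0.7],[1,0,0,0,0.7],[1,0,0,0,0.7],[1,0,0,0,0.7],[1,0,0,0,0.7],[1,0,0,0,0.7],[1,0,0,0,0.7],[1,0,0,0,0.2],[1,0,0,0,0]]]'
python3 - <<'E'
from h import *
d=cap('wrist','w2');cv2.imwrite('pics/w2c.png',d['img'][60:360,120:540])
E
```

```text
time_s: 3.65
eef_pos: [530.1, -230.0, 168.2]
ee_rot: [-0.001, 0.825, 0.566, 0.0]
force: [-6.1, 6.7, 5.7]
grip_width: 0.441
grip_force: 63.0
```

View pics/w2c.png

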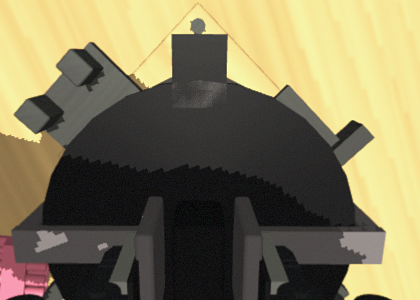

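The lid has turned about 45° with the gripper: the claw is clear of the ledge on the right and the bolt has left its notch on the left. I'll lift it.

```bash
python3 -m handwheel '[[[1,0,0,0.1,0],[1,0,0,0.2,0],[1,0,0,0.4,0],[1,0,0,0.6,0],[1,0,0,0.4,0],[1,0,0,0,0]]]'
python3 -c "
from h import *
cap('side','s2')"
```

```text
time_s: 4.3
eef_pos: [531.4, -231.7, 255.8]
ee_rot: [0.003, 0.825, 0.565, 0.001]
force: [-0.1, -0.3, -3.1]
grip_width: 0.44
grip_force: 61.2
```

View pics/s2.png

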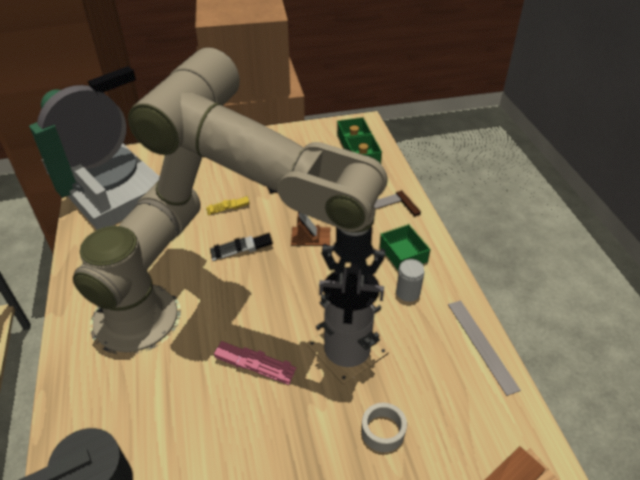

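The lid is off the drum, with about 2–3 N of weight showing. I'll carry it to the clear patch near (510,-20).

```bash
python3 -m handwheel '[[[1,0,0.4,0,0],[1,-0.1,0.8,0,0],[1,-0.1,0.85,0,0],[1,-0.1,0.85,0,0],[1,-0.1,0.8,0,0],[1,0,0.5,-0.3,0],[1,0,0,-0.7,0],[1,0,0,-0.8,0],[1,0,0,-0.8,0],[1,0,0,-0.8,0]]]'; python3 -m handwheel '[[[1,0,0,-0.4,0],[1,0,0,-0.2,0],[1,0,0,-0.1,0],[1,0,0,0,0]]]'
```

```text
time_s: 5.35
eef_pos: [509.2, -19.8, 79.9]
ee_rot: [-0.001, 0.825, 0.566, -0.0]
force: [1.3, -0.4, -2.8]
grip_width: 0.443
grip_force: 61.3
time_s: 5.75
eef_pos: [510.4, -20.6, 47.4]
ee_rot: [0.0, 0.825, 0.566, 0.0]
force: [0.6, -0.7, -2.0]
grip_width: 0.442
grip_force: 61.4
```

```bash
python3 -m handwheel '[[[1,0,0,-0.04,0],[1,0,0,-0.03,0],[1,0,0,0,0]]]'
```

```text
time_s: 6.05
eef_pos: [510.8, -20.9, 44.3]
ee_rot: [0.0, 0.825, 0.565, 0.0]
force: [0.2, -0.0, -2.4]
grip_width: 0.442
grip_force: 61.6
```

```bash
python3 -m handwheel '[[[1,0,0,-0.03,0],[1,0,0,0,0]]]'
```

```text
time_s: 6.25
eef_pos: [511.0, -21.0, 44.1]
ee_rot: [0.001, 0.825, 0.566, 0.0]
force: [-6.0, 0.5, 16.1]
grip_width: 0.439
grip_force: 66.3
```

```bash
python3 -m handwheel '[[[-1,0,0,0.02,0],[-1,0,0,0,0],[-1,0,0,0,0],[-1,0,0,0,0],[-1,0,0,0.3,0],[-1,0,0,0.7,0],[-1,0,0,0.9,0],[-1,0,0,0.9,1],[-1,0,0.3,0.9,1],[-1,0,0.5,0.9,1]]]' 20; python3 -m handwheel '[[[-1,0,0.5,0.2,1],[-1,0,0.5,0,1],[-1,-0.1,0.5,0,1],[-1,-0.1,0.5,0,1],[-1,-0.1,0.5,0,1],[-1,-0.1,0.5,0,1],[-1,0,0.5,0,1],[-1,0,0.1,0,1],[-1,0,0,0,0.8],[-1,0,0,0,0]]]'
python3 - <<'E'
from h import *
d=cap('wrist','w3');cap('side','s3');cap('top','t3');print((-d['R'].T@np.array(d['t']).ravel()).round(),d['R'][2].round(2), ctrl.sense()['joints'].round(2))
t=load('w1')
E
```

```text
time_s: 7.25
eef_pos: [510.2, 18.2, 274.1]
ee_rot: [0.0, 0.688, 0.726, 0.0]
force: [0.1, -0.3, 0.3]
grip_width: 1.003
grip_force: 0.0
time_s: 8.25
eef_pos: [490.4, 198.7, 281.9]
ee_rot: [-0.0, 0.145, 0.989, -0.0]
force: [0.1, -0.2, -0.9]
grip_width: 0.999
grip_force: 0.0
[420. 220. 424.] [ 0.27 -0.08 -0.96] [ 0.16  0.29  1.4   0.    1.46 -1.11]
```

View pics/w3.png

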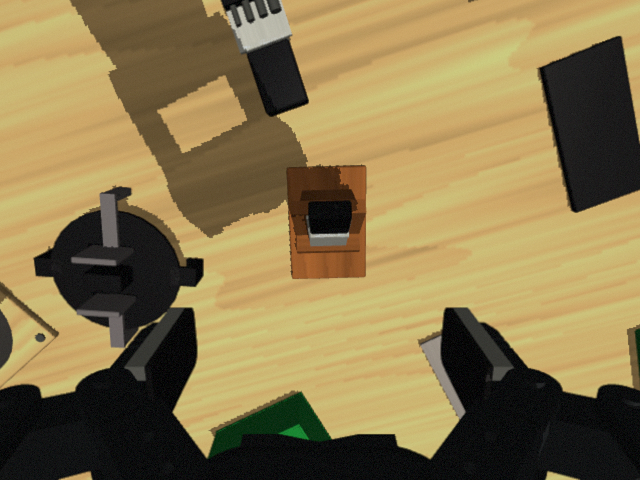

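The wrist view shows the rest squarely aligned at x 288–366 and the strip's black block at about (308–352, 200–234). Behind it on the left is the lid, upright on the bench. I'll fit the block model to its corners in both views.

Run:
```python
from h import *
from scipy.optimize import least_squares
w=load('w3');t=load('top0')
g=w['img'].max(axis=2)
for y in range(192,250,3): print(y,' '.join('%3d'%v for v in g[y,298:364:2]))
```

```text
192  81  82  46  43  47  44  48  46  50  47  49  49  54  51  52  51  52  52  52  48  54  51  51  51  51  51  52  73 149 150 148 145 154
195  81  83  44  47  50  48  48  45  51  49  47  51  52  50  53  52  57  52  48  53  52  50  53  51  51  51  51  48 110 149 148 148 153
198  83  59  47  46  45  45  42  47  49  50  50  49  53  48  53  49  55  51  49  54  50  54  53  49  52  51  51  49  57 148 152 146 154
201  74  64  67  64  67  68  40  32  33  27  28  31  29  32  17  24  25  21  18  16  16  15  19  15  18  15  46  73  75  77 131 134 136
204  70  67  67  68  68  26  13  11  10   9   6  11   8  18  10  15  15  10  22  13  15  13  17  12  18  11  12  71  70  81 133 131 132
207  69  66  64  71  67  29   7  16   8   8  17  12  16  11  14  10  14   7  13  21  18  16  18  13  14  11  10  73  70  75 130 131 133
210  71  69  66  67  68  28  19  14  14  13  22  17  13  12   8  17   9  20  10  13  15  14   7   9  15  19  11  71  75 120 131 132 135
213  69  71  67  68  69  28  15  14  11   9  18  19  12  17  13  13  11  12  13  19  15  15  16  11  10  17   9  96  93  96  90  89  91
216  79  73 
[... 919 characters left out ...]
 140 140 138 148 153
237 144 145 144 146 146  93 129 151 151 145 142 147 143 130 124 129 125 124 120 120 122 124 132 123 118 133 143 141 141 142 141 148 153
240 136 130 134 132 133 131 111 111 112 112 112 109 110 110 111 110 110 109 111 111 110 109 110 112 109 135 136 134 133 132 133 150 154
243 143 138 138 142 139 138 114 112 112 111 112 110 111 113 109 112 110 107 111 107 108 109 108 108 126 139 138 139 140 138 136 150 154
246 135 130 132 132 132 132 127 123 127 128 128 125 126 130 130 129 129 127 129 131 129 127 129 128 130 131 130 131 128 131 130 151 154
249 131 132 131 131 128 133 131 133 132 132 132 133 132 134 134 133 132 131 130 131 132 128 132 128 130 131 126 130 129 128 129 150 150
```

Run:
```python
from h import *
w=load('w3')['img'];s=load('side0')['img']
r=lambda i,x,y,a,b,k:cv2.resize(i[y:y+b,x:x+a],None,fx=k,fy=k,interpolation=cv2.INTER_NEAREST)
cv2.imwrite('pics/c3.png',cv2.convertScaleAbs(r(w,280,160,96,72+50,4),alpha=1.6,beta=30))
```

```text
(no output)
```

View pics/c3.png

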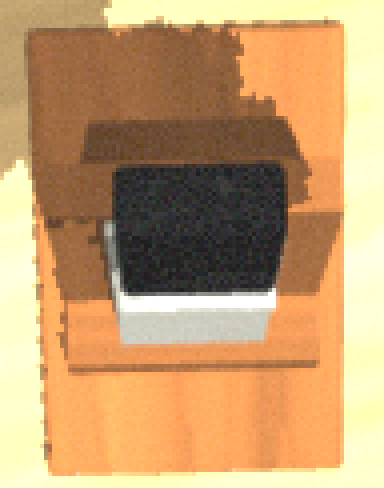

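The crop shows the block's upper edge at (309–351.5, 200), its lower edge at (310.5–348.5, 233), and the plate's foot at (311–347, 246).

Run:
```python
from h import *
from scipy.optimize import least_squares
w=load('w3');t=load('top0');s=load('side0')
obs=[(w,(-7,-15,45),(309,200.5),1),(w,(-7,15,45),(351.5,200.5),1),(w,(7,-15,3),(310.5,233.5),1),(w,(7,15,3),(348.5,233.5),1),
(w,(-6,-18,-95),(311,246),1),(w,(-6,18,-95),(347,246),1),
(t,(-7,15,45),(224.4,267.4),1),(t,(-7,-15,45),(238,270),1),(t,(7,15,3),(229,256),1),(t,(7,-15,3),(241,257.4),1),
(s,(0,0,45),(294.6,198.5),.7)]
def pose(p):
    c,k=np.cos(p[3]),np.sin(p[3]);Rz=np.array([[c,-k,0],[k,c,0],[0,0,1]])
    a=p[4];Ry=np.array([[np.cos(a),0,np.sin(a)],[0,1,0],[-np.sin(a),0,np.cos(a)]])
    return Rz@Ry
def res(p):
    R=pose(p);return np.concatenate([k*(proj(d,R@np.array(m,float)+p[:3])[0]-uv) for d,m,uv,k in obs]+[[20*(p[4]+np.pi/6)]])
r=least_squares(res,[495,198,110,-.3,-.52],loss='soft_l1')
p=r.x;R=pose(p);print(p,np.degrees(p[3:]));print(r.fun[:-1].reshape(-1,2).round(1))
print('grip',R@[0,0,26]+p[:3],'foot',R@[0,0,-95]+p[:3],'top',R@[-7,0,45]+p[:3])
```

```text
[ 5.06899339e+02  2.03419585e+02  1.01456601e+02 -2.61478763e-01
 -5.35951532e-01] [-14.98162957 -30.70776081]
[[-0.2  0.2]
 [-0.1 -1. ]
 [ 0.5  1.2]
 [ 0.3  0.2]
 [-0.2  0.1]
 [-1.2 -0.8]
 [-1.1  0.2]
 [-2.   0.8]
 [ 0.  -1.9]
 [ 0.3 -0.3]
 [-0.4  1.8]]
grip [494.07350211 206.85185093 123.81096219] foot [553.76297591 190.87861482  19.77720591] top [478.88686871 210.91587873 136.5722256 ]
```

```bash
python3 -m handwheel '[[[-1,0.03,0.17,-0.6,0.2],[-1,0,0,-0.8,0],[-1,0,0,-0.8,0],[-1,0,0,-0.8,0],[-1,0,0,-0.4,0],[-1,0,0,-0.1,0],[1,0,0,0,0],[1,0,0,0,0],[1,0,0,0,0],[1,0,0,0,0]]]' 20; python3 -m handwheel '[[[1,0,0,0,0],[1,0,0,0,0]]]'
```

```text
time_s: 9.4
eef_pos: [492.4, 207.0, 108.0]
ee_rot: [0.001, 0.132, 0.991, 0.0]
force: [-0.7, -0.5, 5.4]
grip_width: 0.347
grip_force: 26.4
time_s: 9.6
eef_pos: [492.4, 207.0, 108.0]
ee_rot: [0.001, 0.132, 0.991, 0.0]
force: [-1.5, -0.1, 6.2]
grip_width: 0.351
grip_force: 26.4
```

```bash
python3 -m handwheel '[[[1,0,0,0.2,0],[1,0,0,0.4,0],[1,0,0,0.6,0],[1,0,0,0.7,0],[1,0,0,0.7,0],[1,0,-0.2,0.6,0],[1,0.03,-0.5,0.2,0],[1,0.03,-0.8,0,0],[1,0.03,-0.8,0,0],[1,0.03,-0.8,0,0]]]'; python3 -m handwheel '[[[1,0.03,-0.8,0,-0.2],[1,0.03,-0.8,0,-0.2],[1,0.03,-0.8,0,-0.2],[1,0.03,-0.8,0,-0.2],[1,0.03,-0.7,0,0],[1,0.03,-0.7,0,0],[1,0.03,-0.48,0,0],[1,0.03,-0.2,0,0],[1,0,0,0,0],[1,0,0,0,0]]]'
python3 - <<'E'
from h import *
a=cap('side','s4')['img'];b=cap('wrist','w4')['img'];c=cap('top','t4')['img']
r=lambda i,x,y,w,h:cv2.resize(i[y:y+h,x:x+w],(400,300),interpolation=cv2.INTER_CUBIC)
cv2.imwrite('pics/m4.png',np.vstack([np.hstack([r(a,260,170,240,180),cv2.resize(b,(400,300))]),np.hstack([r(c,340,160,200,150),r(b,160,100,320,240)])]))
E
```

```text
time_s: 10.6
eef_pos: [497.5, 50.6, 277.5]
ee_rot: [0.0, 0.131, 0.991, 0.0]
force: [1.0, -0.5, -1.6]
grip_width: 0.344
grip_force: 25.5
time_s: 11.6
eef_pos: [509.9, -211.0, 277.2]
ee_rot: [-0.0, 0.186, 0.982, 0.0]
force: [-0.2, 0.5, -1.5]
grip_width: 0.351
grip_force: 25.6
```

View pics/m4.png

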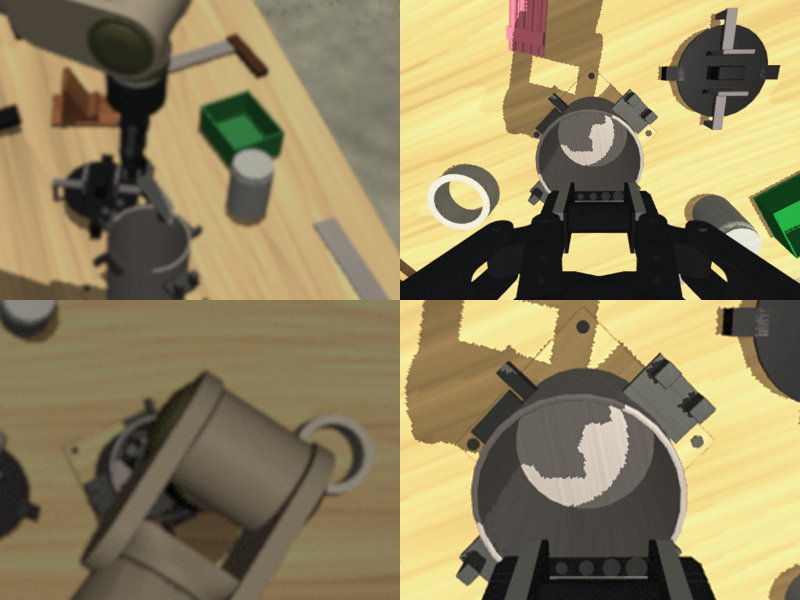

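The strip is held with its foot still leaning outward. The open mouth shows in the wrist view: rim left at about (217.6,252), right at about (389.6,252), and near edge at about (303,176) in full-image pixels.

Run:
```python
from h import *
from scipy.optimize import least_squares
d=load('w4')
pts=np.array([(472,490),(687,490),(580,395),(500,432),(655,432),(478,460),(682,455)],float)
pts=np.c_[(pts[:,0]-400)/1.25+160,(pts[:,1]-300)/1.25+100]
X=np.array([back(d,p,150)[:2] for p in pts])
r=least_squares(lambda c:np.linalg.norm(X-c[:2],axis=1)-c[2],[531,-230,60]);print(r.x,r.fun.round(1))
r=least_squares(lambda c:np.linalg.norm(X-c[:2],axis=1)-60,[531,-230]);print(r.x,r.fun.round(1))
t=load('t4');print(proj(t,[[531,-230,150]]))
```

```text
[ 531.46463602 -229.56617848   59.85464087] [-0.1 -0.6  1.1 -0.9 -2.3  0.6  2.2]
[ 531.66533702 -229.64219989] [-0.3 -0.7  1.2 -0.9 -2.3  0.6  2.1]
[[421.21516282 242.63246961]]
```

```bash
python3 -m handwheel '[[[1,0.02,-0.21,0,0],[1,0,0,-0.4,0],[1,0,0,-0.6,0],[1,0,0,-0.6,0],[1,0,0,-0.28,0],[1,0,0,0,0],[1,0.1,-0.04,0,0],[1,0.1,-0.04,0,0],[1,0.1,-0.04,0,0],[1,0.1,-0.04,0,0]]]'; python3 -m handwheel '[[[1,0.1,-0.04,0,0],[1,0.1,-0.04,0,0],[1,0.1,-0.04,0,0],[1,0,0,0,0]]]'
```

```text
time_s: 12.75
eef_pos: [531.2, -230.7, 183.5]
ee_rot: [-0.0, 0.187, 0.982, -0.0]
force: [-2.9, 0.4, 0.6]
grip_width: 0.343
grip_force: 25.7
time_s: 13.15
eef_pos: [546.5, -236.7, 182.7]
ee_rot: [0.0, 0.187, 0.982, 0.0]
force: [-1.5, 0.3, -1.8]
grip_width: 0.344
grip_force: 25.6
```

```bash
python3 -m handwheel '[[[1,0.11,-0.04,0,0],[1,0.11,-0.04,0,0],[1,0.11,-0.04,0,0],[1,0.11,-0.04,0,0],[1,0,0,0,0]]]'; python3 -m handwheel '[[[1,0.11,-0.04,0,0],[1,0.1,-0.04,0,0],[1,0.1,-0.04,0,0],[1,0,0,0,0]]]'
python3 - <<'E'
from h import *
a=cap('side','s5')['img'];b=cap('wrist','w5')['img']
print(proj(load('s5'),[[584,-250,150],[584,-250,120],[584,-250,200]]))
r=lambda i,x,y,w,h:cv2.resize(i[y:y+h,x:x+w],(400,300),interpolation=cv2.INTER_CUBIC)
cv2.imwrite('pics/m5.png',np.hstack([r(a,310,220,120,90),r(b,160,110,320,240)]))
E
```

```text
time_s: 13.65
eef_pos: [568.6, -244.8, 182.8]
ee_rot: [0.0, 0.187, 0.982, -0.0]
force: [-0.2, 0.7, -2.2]
grip_width: 0.349
grip_force: 25.6
time_s: 14.05
eef_pos: [584.0, -250.8, 182.8]
ee_rot: [0.0, 0.187, 0.982, -0.0]
force: [-1.2, 0.1, -0.9]
grip_width: 0.35
grip_force: 25.5
[[373.85770597 314.1324677 ]
 [373.04977036 321.99128326]
 [375.25991496 300.44604878]]
```

View pics/m5.png

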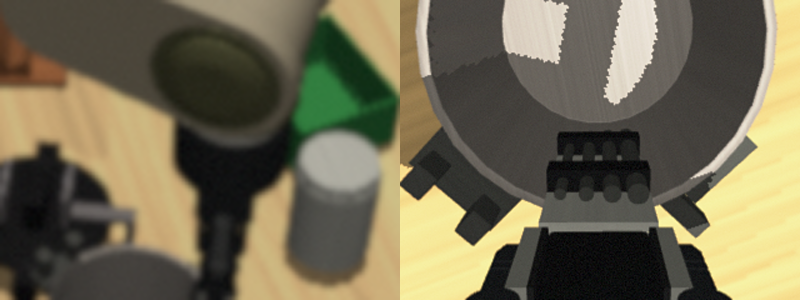

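The strip now hangs upright above the rim, with the bits inside the mouth at (560–640,140–200) in the crop and the bridge above the wall. I'll lower it until it touches.

```bash
python3 -m handwheel '[[[1,0,0,-0.1,0],[1,0,0,-0.1,0],[1,0,0,-0.08,0],[1,0,0,0,0]]]'; python3 -m handwheel '[[[1,0,0,-0.06,0],[1,0,0,-0.04,0],[1,0,0,0,0]]]'
```

```text
time_s: 14.55
eef_pos: [583.2, -250.4, 168.1]
ee_rot: [-0.001, 0.187, 0.982, 0.0]
force: [-0.1, 0.4, -1.2]
grip_width: 0.349
grip_force: 25.4
time_s: 14.85
eef_pos: [583.3, -250.5, 163.7]
ee_rot: [-0.0, 0.187, 0.982, 0.0]
force: [-0.3, 0.2, -0.8]
grip_width: 0.344
grip_force: 25.4
```

```bash
python3 -m handwheel '[[[1,0,0,-0.04,0],[1,0,0,0,0]]]'; python3 -m handwheel '[[[1,0,0,-0.04,0],[1,0,0,0,0]]]'
```

```text
time_s: 15.05
eef_pos: [583.4, -250.5, 161.8]
ee_rot: [-0.0, 0.187, 0.982, 0.0]
force: [-0.5, -0.1, -0.9]
grip_width: 0.347
grip_force: 25.4
time_s: 15.25
eef_pos: [583.4, -250.5, 159.7]
ee_rot: [-0.0, 0.187, 0.982, 0.0]
force: [-0.3, -0.2, -1.3]
grip_width: 0.35
grip_force: 25.4
```

```bash
python3 -m handwheel '[[[1,0,0,-0.04,0],[1,0,0,0,0]]]'; python3 -m handwheel '[[[1,0,0,-0.04,0],[1,0,0,0,0]]]'
```

```text
time_s: 15.45
eef_pos: [583.3, -250.5, 157.7]
ee_rot: [-0.0, 0.187, 0.982, 0.0]
force: [-0.0, 0.8, -0.3]
grip_width: 0.346
grip_force: 25.4
time_s: 15.65
eef_pos: [583.3, -250.5, 155.7]
ee_rot: [-0.0, 0.187, 0.982, 0.0]
force: [-1.3, -0.5, -0.9]
grip_width: 0.344
grip_force: 25.4
```

Run:
```python
from h import *
d=load('w5');u=np.array([.93,-.366,0]);v=np.array([.366,.93,0])
o=np.array([584,-250.8,0])
for oz in(176,172,168,164):
  q=[o+[0,0,oz]+u*x+v*y+np.array([0,0,z]) for x,y,z in((-9,-18,3),(-9,18,3),(-9,18,-20),(-9,18,-95),(-7,15,3),(-7,15,45))]
  p=proj(d,q);print(oz,((p-[160,110])*1.25+[400,0]).round())
# current picture: strong horizontal edges in the column at the strip's centre
e=cap('wrist','w6');g=e['img'].max(axis=2)
for y in range(180,330,3): print(y,g[y,250:390:5])
```

```text
176 [[538. 225.]
 [656. 225.]
 [649. 197.]
 [635. 142.]
 [646. 231.]
 [663. 308.]]
172 [[540. 219.]
 [655. 219.]
 [648. 193.]
 [634. 140.]
 [645. 225.]
 [661. 298.]]
168 [[541. 214.]
 [654. 214.]
 [647. 190.]
 [634. 138.]
 [644. 220.]
 [659. 289.]]
164 [[543. 210.]
 [652. 210.]
 [646. 186.]
 [633. 136.]
 [643. 215.]
 [657. 281.]]
180 [109 107 105 107 105 104 102 106 104 104 105 107 105 101 104 105  97 225
 224 230 225 124 107 106 104 107 107 107]
183 [ 75 103 107 107 104 101 107 106 104 102 104 104 109 106 102 108 121 226
 225 229 148 103 105 103 103 107 106  70]
186 [ 66 105 107 107 104 105 105 104 107 105 106 104 104 108 104 102  99 227
 221 230 120 102 106 107 103 105 109  66]
189 [ 67  71 104 107 105 106 106 103 109 105 104 107 103 109 105 103 219 226
 217 231 103 101 105 105 106 102  70  64]
192 [ 66  65 104 106 103 107 105 102 105 104 104 106 104 106 109 107 229 225
 220 106 106 101 107 105 108 108  72  68]
195 [ 69  66  67 105 105 106 105 103 106 106 105 104 105 106 107 109 101 226
 220 106 104 103 106 103 109  73  67  65]
198 [ 68  65  66  96 106 106 108 103 106 103 102 107 1
[... 3585 characters left out ...]
8 13 11 17 14 15 14 15 12  3 19  9 17 17 12 10 21
 78 79 78 24]
309 [23 80 80 81 18 13 14 11 12 21 17  4  8 20 16 16 14 10 13 12  5  7 12 18
 80 80 78 27]
312 [24 76 80 77 18 15 13 17  9 20 12 10 14 10 20 10 19  9 15 21 13 14 18 19
 79 79 79 50]
315 [26 77 77 84 22 16 12 10 15 13 11 13 10 18 20 15 16 20 12 17 16 15 12 15
 48 77 80 78]
318 [48 80 78 78 16 15 15 13 14 11 15 13 15 14  5 14 12 13 12 13 11 14 11 16
 19 77 78 82]
321 [79 76 79 71 16 14 10 19 11 14 13 12 16 15  3 18 15 18 12 14 12 12 16 16
 16 78 78 81]
324 [81 78 80 28 20 15  9 20 13 14 22 18 14 14 14 16 12 22 18 12 12 12 14 12
 23 78 77 78]
327 [79 77 77 15 18 15 15  8 15 13 11 15 20  9 22 14 10 20 12 10 15 21 12 23
 23 79 79 77]
```

```bash
python3 -m handwheel '[[[1,0,0,-0.03,0],[1,0,0,0,0]]]'; python3 -m handwheel '[[[1,0,0,-0.03,0],[1,0,0,0,0]]]'
```

```text
time_s: 15.9
eef_pos: [583.4, -250.5, 154.3]
ee_rot: [-0.0, 0.187, 0.982, 0.0]
force: [-0.4, -0.6, -1.6]
grip_width: 0.349
grip_force: 25.4
time_s: 16.1
eef_pos: [583.5, -250.6, 153.6]
ee_rot: [0.0, 0.187, 0.982, -0.0]
force: [-0.6, 1.3, 3.0]
grip_width: 0.348
grip_force: 25.9
```

```bash
python3 -m handwheel '[[[0,0,0,0,0],[-0.2,0,0,0,0],[-0.6,0,0,0,0],[-1,0,0,0,0],[-1,0,0,0,0],[-1,0,0,0.2,0],[-1,0,0,0.5,0],[-1,0,0,0.8,0],[-1,0,0,0.8,0],[-1,0,0,0.8,0]]]'
python3 - <<'E'
from h import *
from scipy.optimize import least_squares
d=cap('wrist','w7')
u=np.array([.93,-.366,0]);v=np.array([.366,.93,0])
for rr in(54,56.5,59):
  o=np.array([531.3,-229.8,150])+u*rr
  print(rr,proj(d,[o+u*x+v*y+np.array([0,0,z]) for x,y,z in((-9,-18,3),(-9,18,3),(-9,-18,-95),(-9,18,-95),(-7,-15,45),(-7,15,45),(7,-15,45),(7,15,45),(0,0,0))]).round())
print(proj(d,[[531.3,-229.8,150],[531.3-60*.93,-229.8+60*.366,150]]).round())
g=d['img'].max(axis=2);np.set_printoptions(linewidth=250)
for y in range(150,420,6): print(y,g[y,240:400:5])
E
```

```text
time_s: 17.1
eef_pos: [583.1, -250.4, 310.7]
ee_rot: [0.0, 0.187, 0.982, -0.0]
force: [0.5, -0.2, 0.6]
grip_width: 0.999
grip_force: 0.0
54 [[294. 201.]
 [343. 201.]
 [300. 180.]
 [337. 180.]
 [295. 218.]
 [342. 218.]
 [295. 239.]
 [341. 239.]
 [318. 212.]]
56.5 [[294. 205.]
 [343. 205.]
 [300. 183.]
 [337. 183.]
 [295. 222.]
 [342. 222.]
 [295. 243.]
 [341. 243.]
 [318. 216.]]
59 [[294. 208.]
 [343. 208.]
 [300. 186.]
 [337. 186.]
 [295. 226.]
 [342. 226.]
 [295. 246.]
 [341. 246.]
 [318. 219.]]
[[318. 138.]
 [318.  46.]]
150 [165  56  53  41  41  46  75  75  76  77  76  75  74  76 169 167 171 167 165 177 171 169  77  79  76  76  43  41  40  43  45 152]
156 [ 79  45  42  42  45  47  40  78  74  78  78  70  72  87 170 175 169 173 171 179 177  73  76  75  72  48  45  43  44  44  43 164]
162 [ 69  47  47  44  48  45  47  44  77  77  74  74  76  93 170 169 167 172 172 173  73  75  78  75  52  44  44  45  41  41  55 156]
168 [104  73  48  48  47  45  45  47  50  76  75  72  78  73  76  73  75  75 106  68  77  76  75  46  49  45  44  47  49  45 164 198]
174 [100  43  72  43  47  49  46  4
[... 4758 characters left out ...]
9 202 163  84 147 148 149 148]
390 [202 204 199 201 200 201 202 200 203 201 202 201 202 198 199 201 202 199 200 200 203 199 202 173  86 144 149 148 148 142 143 147]
396 [201 202 201 202 200 201 202 201 202 202 200 201 201 202 201 201 202 201 201 199 199  81 141 147 149 146 142 142 145 149 148 145]
402 [203 200 200 201 200 201 202 201 198 200 201 203 200 199 202 201 199 201 104 120 144 144 148 142 140 147 150 145 145 147 146 143]
408 [201 200 203 201 199 201 202 203 200 199 199 200 202 202 201 161 105 148 148 149 139 140 145 147 148 143 144 145 142 144 195 199]
414 [201 201 203 200 203 201 201 202 200 201 199 200 202  79 149 149 147 141 143 147 148 147 145 146 146 144 144 180 202 202 201 202]
```

The strip's block in the wrist view (x 297–342, y 208–238) matches the upright hung model within about 3 mm, and the gripper is well clear. I'll check that nothing is still moving, then hand in.

```bash
python3 -m handwheel '[[[-1,0,0,0,0],[-1,0,0,0,0],[-1,0,0,0,0],[-1,0,0,0,0],[-1,0,0,0,0]]]'
python3 - <<'E'
from h import *
a=load('w7')['img'].astype(int);d=cap('wrist','w8')['img'].astype(int)
print('moved px',(abs(a-d).max(axis=2)[150:300,240:400]>40).sum())
print(ctrl.finish_job())
E
```

```text
time_s: 17.65
eef_pos: [583.3, -250.5, 307.4]
ee_rot: [-0.001, 0.187, 0.982, 0.0]
force: [-0.3, -0.2, -0.4]
grip_width: 1.0
grip_force: 0.0
moved px 698
the job is handed in; nothing more can be done
None
```

I handed the job in at about 17.7 s. The lid is off and right side up on the bench beside the drum, and the strip hangs upright by its lip with the bits inside. One doubt: the last wrist picture differed from the one before by 698 pixels. The arm had dropped about 3 mm between them, which probably explains it, but my script handed in without waiting for me to check.

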